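Index the tablet carousel on to its next compartment

ROBOT

A 6-joint arm with a two-finger parallel gripper is mounted at the origin on the work surface. World frame = base frame: x ahead of the robot, y to its left, z up, the work surface at z = 0. Lengths are in m, angles in rad, forces in N, time in s.
With the tool pointing down it reaches from about 0.375 to 0.975 m from the base axis. Payload 3.8 kg.
Tool frame: the origin (TCP) lies at the very end of the fingers, on their centre line; the grasp point (between the pads) lies 19 mm behind it; x points along the fingers, z is the direction in which the jaws open and shut, and the axes are right-handed (so a half turn about x gives the same grasp; the last joint's range is limited). The gripper opens to 88 mm and grips with 3 to 60 N. Pads are 18 mm wide; open, the fingers measure 123 mm over their backs; the gripper's body (75 mm by 187 mm) begins 45 mm behind the grasp point.
Start: joints at [-1.23, 0.264, 1.604, -0, 1.274, -0.037], TCP at [0.249, -0.627, 0.239] pointing down, gripper open.
Joint ranges: [-2.63, 2.63], [-0.94, 2.18], [0.31, 2.57], [-1.31, 4.45], [0, 2.66], [-2.55, 2.55]. Speed limits (rad/s): [2.57, 2.57, 3.14, 3.14, 3.14, 3.14].

INTERFACE

Orientations are given as [roll, pitch, yaw] about the fixed x, y, z axes, in that order (R = Rz(yaw) Ry(pitch) Rx(roll)).
In Python, from rig import bot, get_image, camera_model gives the robot as it stands. The module is installed in compiled form; this text tells all that it offers.
- The arm moves only by the tool play_rows, never from a script. Its argument "targets" is a list of rows, each an object with "xyz": the shift along the tool's x, y, z each as a share of 50 cm, from -1 to 1, a list of three; "dr": the turn, a rotation vector about the tool's x, y, z each as a share of pi rad, from -1 to 1, a list of three. In form: [{"xyz": [x, y, z], "dr": [rx, ry, rz]}, ...]. A call has 1 to 10 rows; each row is the pose to reach, as a shift and turn from the pose commanded when the call began, along the tool's axes at that moment, turning the shorter way round; what a row does not reach only later rows make up. A row lasts 1/8 s, in which the tool goes at most 62.5 mm and 10.7 degrees, less where a joint would pass 70% of its speed; a pose out of reach is approached as far as the arm can. A call with a number of a shift or a turn outside -1 to 1 is refused whole. A call with a gripper value outside its range is refused whole. "gripper" is the closure, from 0 (fully open) to 1 (shut), set as the call begins (left out, the last holds). The fingers move at their own pace and stop on an object; "force" is the grip in N (left out, the last holds). Time passes only in rows, so rows that repeat a pose let the fingers close. It gives the time, the measured TCP pose, the force and the opening at its end, in the units of the state.
- bot.get_obs(): the state, without advancing time (a new reading comes with each control period).
- get_image(name): name is "side" or "top"; returns the picture (480x640x3 uint8, red, green, blue); there is no depth.
- camera_model(name): a dict with "fx", "fy", "cx", "cy" (pixels), "camera_from_world" (4x4, takes a point from world to camera coordinates). Camera axes: x right, y up, looking along -z (the intrinsics and any distortion apply to the point x, -y, -z); pixel columns grow to the right and rows downward; lengths in m; the calibration is good to about 2 mm. A picture is of the moment at which its call begins. camera_model takes no time and is no camera call.
- bot.hand_in(): hands the job in, once; it reports no verdict.
The state is a dict: "clock": time; "q": joint angles; "qvel": joint speeds; "tau": joint torques, N m; "eef_pos": TCP position; "orientation": TCP orientation; "force": force on the tool from outside, world axes, zero at the start; "torque": the same for the moment, N m; "finger_gap": opening from 0.0 (shut) to 1.0 (fully open).
Only numpy, scipy, OpenCV 4.12 (cv2) and the standard library are available. Lean on these libraries where they do the work, as an engineer would, in place of code of your own. Each camera call takes 0.05 s, during which the arm holds its last target.

TASK

With a fingertip, press the steel plunger of the tablet dispenser down to unlock its round carousel, turn the carousel one place (an eighth of a turn) clockwise as seen from above so that the next compartment comes to the base's lip, and let the plunger spring back up so that it locks there. Do not turn it the other way or on to a further place, and neither lift nor shift the dispenser or disturb the pill box, mortar and spoon beside it.

Things in the scene. Friction and masses are not known exactly. Their poses are not given: they have to be found in the camera images.
- dispenser: Tablet dispenser, loose on the ledge (about 2.9 kg, not to be shifted): grey round base 216 mm across, 26 mm high, with a small lip reaching 137 mm from the centre on its own -x side; the white carousel turns on it. Origin: centre of the base's underside, z up; the carousel's axis is this z axis. At the start the plunger lies on the base's +x side, opposite the lip.
- carousel_hub (a point): Centre of the carousel's flat deck, 52 mm above the ledge, on its axis; turns with it, x towards the plunger. White disc 202 mm across with eight equal 45-degree places: seven open compartments (19 mm deep, their tablets are fixed) and one filled place that carries the plunger.
- carousel (a joint): Carousel's angle on the base, rad: 0 at the start, growing clockwise seen from above (the plunger's bearing in the base frame is minus this). Holes every 0.785 rad (45 degrees): the first at 0, the wanted next one at +0.785. Locked in a hole it has about 0.02 rad of play. Unlocked it turns with light friction (0.06 N m) and stays where it is left.
- plunger (a joint): How far the plunger is pressed down, m: 0 up (locked in a hole), 0.010 fully down. Sprung: about 4 N to start, 8 N fully down. Pressed beyond about 0.008 it frees the carousel. Let go between holes it stays about 0.008 down, riding under the index ring; at a hole (within about 0.04 rad) the spring pushes it up and centres the carousel.
- plunger_top (a point): Centre of the plunger's flat round top: a plain steel button 34 mm across, 78 mm from the carousel's axis, riding round with the carousel. Its top is 66 mm above the ledge when up and 56 mm when fully pressed (14 and 4 mm above the deck). A fingertip pressing it can drag it, and the carousel with it, round by friction.
- pill_box: Bystander: flat stainless pill box, 87 x 57 x 25 mm, loose. Origin: centre of the underside.
- mortar: Bystander: green glass mortar, 94 mm across and 56 mm high, its pestle leaning in it up to 87 mm high and fixed to it, loose. Origin: centre of the underside.
- spoon: Bystander: white porcelain medicine spoon, 132 mm long along its own x, round bowl 36 mm across and 13 mm high at its +x end, loose. Origin: middle of the length, underside.

How it is judged:
By the outcome, as a careful person would: the job done as asked, in the order asked, and still so for the second after the job is handed in, with the robot touching nothing.
It also fails if it takes over 35 s, if anything falls off the work surface, if the arm or the gripper's body presses on something with over 40 N, if the wrist force passes 120 N, or if a joint passes its speed limit or range.

## Working session

There is one attempt and no reset: what is moved stays moved. The work goes in short steps, Python scripts to look and compute and a tool call to move; the robot and the scene stay as the last step left them, time stands still between calls to the robot, and variables do not carry over. Pictures are saved under pics/ and viewed, and the job is handed in when it is done.

Besides the shell and the picture viewer there is one more tool, called as name([rows], argument=value, ...), one row to a line, values as JSON. play_rows: Moves the arm, as the interface text tells. Shift numbers are shares of 50 cm and turn numbers shares of pi rad, none past 1 either way. Its arguments: {"type":"object","properties":{"targets":{"type":"array"},"gripper":{"type":"number"},"force":{"type":"number"}},"required":["targets"]}

```bash
mkdir -p pics; python3 - <<'E'
from rig import bot,get_image,camera_model
import cv2,numpy as np
for n in("side","top"):
    im=get_image(n);cv2.imwrite(f"pics/{n}0.png",im[:,:,::-1]);m=camera_model(n);print(n,{k:np.round(v,4).tolist() if not isinstance(v,str) else v for k,v in m.items()})
o=bot.get_obs();print({k:np.round(v,4).tolist() for k,v in o.items()})
E
```

```text
side {'fx': 614.7683, 'fy': 614.7683, 'cx': 326.5863, 'cy': 235.7444, 'camera_from_world': [[-0.688, -0.7257, 0.0019, 0.3802], [0.5578, -0.527, 0.6412, -0.3481], [-0.4643, 0.4422, 0.7673, -1.0961], [0.0, 0.0, 0.0, 1.0]]}
top {'fx': 581.817, 'fy': 581.817, 'cx': 322.2249, 'cy': 247.3054, 'camera_from_world': [[-0.0111, -0.9999, -0.0118, 0.0085], [0.9935, -0.0124, 0.1135, -0.5241], [-0.1137, -0.0105, 0.9935, -1.1392], [0.0, 0.0, 0.0, 1.0]]}
{'clock': 0.1, 'q': [-1.2299, 0.2647, 1.6052, 0.0, 1.2737, -0.0369], 'qvel': [-0.0023, -0.0001, -0.0044, -0.0003, 0.001, -0.0015], 'tau': [0.0008, -50.362, -35.8071, 0.0731, 0.0233, -0.0001], 'eef_pos': [0.2488, -0.6268, 0.2375], 'orientation': [3.0936, 1.5688, 1.9006], 'force': [-0.0502, 0.4921, -1.0345], 'torque': [0.0275, 0.0048, -0.0187], 'finger_gap': 0.9996}
```

View pics/top0.png

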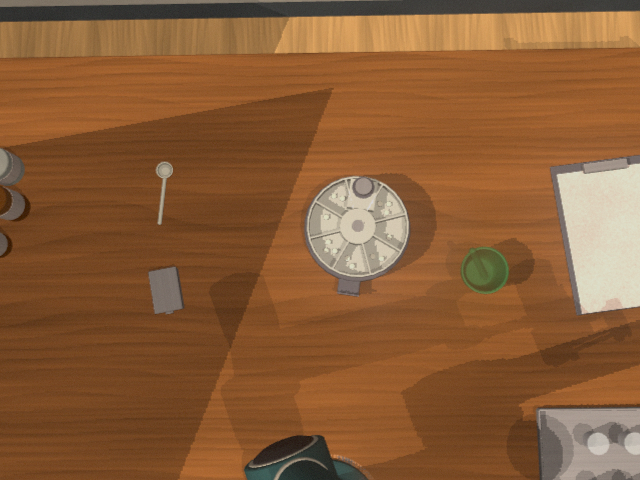

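View pics/side0.png

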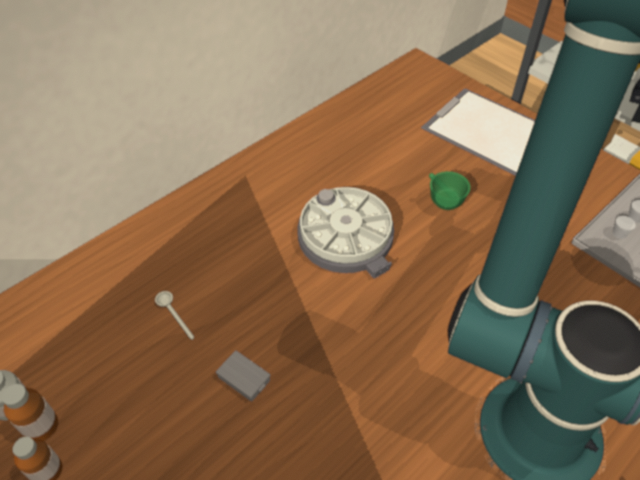

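The top view shows the dispenser hub near (357,226), the plunger at (364,187) and the lip at (349,287). In the side view the hub is near (346,220) and the plunger at (326,197). I'll zoom in and triangulate.

```bash
cat > h.py <<'E'
from rig import bot,get_image,camera_model
import cv2,numpy as np
def P(n):
    m=camera_model(n);K=np.array([[m["fx"],0,m["cx"]],[0,m["fy"],m["cy"]],[0,0,1]])
    return K@np.diag([1,-1,-1])@np.array(m["camera_from_world"])[:3]
def tri(a,b):
    X=cv2.triangulatePoints(P("top"),P("side"),np.float64(a).reshape(2,1),np.float64(b).reshape(2,1)).ravel();return X[:3]/X[3]
def ray(n,uv,z):
    p=P(n);H=np.c_[p[:,0],p[:,1],p[:,2]*z+p[:,3]];w=np.linalg.solve(H,[*uv,1]);return w[:2]/w[2]
def proj(n,X):
    v=P(n)@np.r_[X,1];return v[:2]/v[2]
E
python3 - <<'E'
from h import *
t=cv2.imread("pics/top0.png");s=cv2.imread("pics/side0.png")
a=cv2.resize(t[165:305,290:430],(560,560),interpolation=cv2.INTER_CUBIC)
cv2.imwrite("pics/topz.png",a)
cv2.imwrite("pics/sidez.png",cv2.resize(s[175:285,285:405],(720,660)[:2],interpolation=cv2.INTER_CUBIC)[:600])
# white carousel ellipse, top
for n,im,(u0,v0,u1,v1) in(("top",t,(290,165,430,305)),("side",s,(285,175,405,285))):
    c=im[v0:v1,u0:u1];hsv=cv2.cvtColor(c,cv2.COLOR_BGR2HSV)
    m=((hsv[...,1]<70)&(hsv[...,2]>150)).astype(np.uint8)
    m=cv2.morphologyEx(m,cv2.MORPH_CLOSE,np.ones((5,5)))
    cs=max(cv2.findContours(m,cv2.RETR_EXTERNAL,cv2.CHAIN_APPROX_NONE)[0],key=cv2.contourArea)
    e=cv2.fitEllipse(cv2.convexHull(cs));print(n,e[0][0]+u0,e[0][1]+v0,e[1],e[2])
    m2=((hsv[...,1]<70)).astype(np.uint8)
E
```

```text
top 357.3055725097656 226.13672256469727 (100.33438110351562, 101.74354553222656) 106.75228118896484
side 345.2383117675781 223.98212051391602 (76.16263580322266, 91.58984375) 89.58662414550781
```

View pics/topz.png

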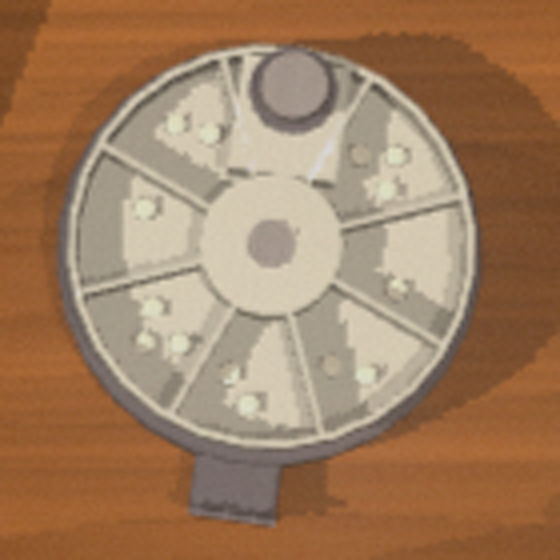

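View pics/sidez.png

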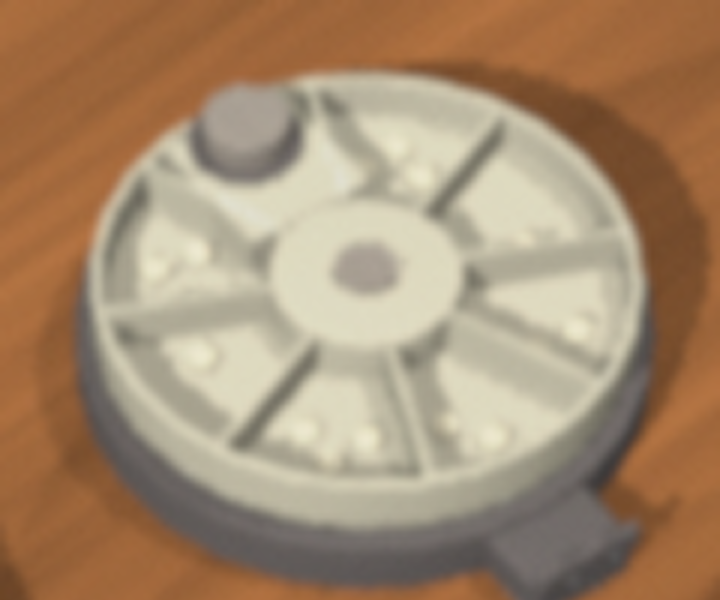

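```bash
python3 - <<'E'
from h import *
h=tri((357.6,225.4),(345.7,219.4)); p=tri((362.8,185.3),(326,194.3))
print(h,p,np.hypot(*(p-h)[:2]))
for z0 in (0,h[2]-.052):
    ht=ray("top",(357.6,225.4),z0+.052);hs=ray("side",(345.7,219.4),z0+.052)
    pt=ray("top",(362.8,185.3),z0+.066);ps=ray("side",(326,194.3),z0+.066)
    lt=ray("top",((290+234/4),(165+518/4)),z0+.013)
    print(z0,ht,hs,pt,ps,lt,np.hypot(*(pt-ht)),np.hypot(*(ps-hs)),np.degrees(np.arctan2(*(pt-ht)[::-1])),np.degrees(np.arctan2(*(ps-hs)[::-1])),np.degrees(np.arctan2(*(ht-lt)[::-1])))
o=bot.get_obs()
from scipy.spatial.transform import Rotation as R
print(R.from_euler('xyz',o['orientation']).as_matrix().round(3))
E
```

```text
[ 0.5643576  -0.06852147  0.05167195] [ 0.64119686 -0.08027441  0.06464389] 0.07773290693271062
0 [ 0.56442086 -0.06841855] [ 0.56405104 -0.06838259] [ 0.64197585 -0.07937075] [ 0.63920509 -0.08001553] [ 0.4295878  -0.04952126] 0.0783244978354096 0.07604904618753586 -8.038066502121428 -8.798869143378859 -7.978224587738159
-0.0003280450889909525 [ 0.5644707  -0.06843537] [ 0.5642512  -0.06859195] [ 0.64204891 -0.07939096] [ 0.63943278 -0.08023165] [ 0.42959845 -0.04953226] 0.07834797272569764 0.07607728002199904 -8.038154595702002 -8.80073231922221 -7.978360166058244
[[-0.001  0.929  0.369]
 [ 0.002  0.369 -0.929]
 [-1.     0.    -0.002]]
```

```bash
cat >> h.py <<'E'
from scipy.spatial.transform import Rotation as R
def shift(t):
    o=bot.get_obs();M=R.from_euler('xyz',o['orientation']).as_matrix()
    return (M.T@(np.array(t)-o['eef_pos'])/0.5).round(4)
E
python3 -c "
from h import *
print(shift([.641,-.0798,.13]),shift([.45,-.35,.235]))
for z in(.0125,.028,.06): print(z,ray('top',(166,290),z),ray('top',(485,270),z))"
```

```text
[ 0.2166  1.1327 -0.7271] [ 0.0059  0.5783 -0.3661]
0.0125 [0.44296274 0.32040874] [ 0.4758701  -0.32643375]
0.028 [0.44228375 0.31606433] [ 0.47475844 -0.32227332]
0.06 [0.44088197 0.30709521] [ 0.47246339 -0.31368403]
```

play_rows([
  {"xyz":[0,0.04,-0.025],"dr":[0,0,0]},
  {"xyz":[0,0.12,-0.075],"dr":[0,0,0]},
  {"xyz":[0,0.2,-0.125],"dr":[0,0,0]},
  {"xyz":[0,0.28,-0.175],"dr":[0,0,0]},
  {"xyz":[0,0.36,-0.23],"dr":[0,0,0]},
  {"xyz":[0,0.44,-0.28],"dr":[0,0,0]},
  {"xyz":[0,0.52,-0.33],"dr":[0,0,0]},
  {"xyz":[0,0.6,-0.38],"dr":[0,0,0]},
  {"xyz":[0,0.68,-0.435],"dr":[0,0,0]},
  {"xyz":[0,0.76,-0.485],"dr":[0,0,0]},
], gripper=1, force=20)

```text
clock: 1.35
eef_pos: [0.5132, -0.2587, 0.2386]
orientation: [2.865, 1.57, 1.673]
force: [0.5, -0.4, 0.6]
finger_gap: 0.007
```

```bash
python3 -c "
from h import *
print(shift([.641,-.0798,.10]),shift([.641,-.0798,.2]));o=bot.get_obs();print(o)"
```

```text
[ 0.2774  0.3697 -0.2379] [ 0.0774  0.3697 -0.238 ]
{'clock': 1.35, 'q': array([-5.10626264e-01,  7.55721197e-02,  1.82272400e+00,  5.67806424e-04,
        1.24367460e+00,  6.81443513e-01]), 'qvel': array([ 0.65655632,  0.09453194, -0.10040319, -0.00074848,  0.00319415,
        0.65104807]), 'tau': array([ -3.03154595, -40.7387495 , -34.55713034,   0.10838038,
         0.1393757 ,  -0.6832985 ]), 'eef_pos': array([ 0.51319837, -0.25873368,  0.23860577]), 'orientation': array([2.86517052, 1.57013905, 1.6729182 ]), 'force': array([ 0.49735439, -0.39305909,  0.5858916 ]), 'torque': array([-0.03119338, -0.00385939,  0.03465954]), 'finger_gap': 0.0069975665124649275}
```

play_rows([
  {"xyz":[0.01,0.08,-0.052],"dr":[0,0,0]},
  {"xyz":[0.04,0.16,-0.104],"dr":[0,0,0]},
  {"xyz":[0.08,0.24,-0.156],"dr":[0,0,0]},
  {"xyz":[0.14,0.31,-0.2],"dr":[0,0,0]},
  {"xyz":[0.2,0.35,-0.228],"dr":[0,0,0]},
  {"xyz":[0.25,0.372,-0.242],"dr":[0,0,0]},
  {"xyz":[0.277,0.372,-0.242],"dr":[0,0,0]},
  {"xyz":[0.277,0.372,-0.242],"dr":[0,0,0]},
])

```text
clock: 2.35
eef_pos: [0.6395, -0.0802, 0.099]
orientation: [-2.089, 1.568, 3.002]
force: [0.5, 0.7, 0.1]
finger_gap: 0.005
```

```bash
python3 - <<'E'
from h import *
for n in("side","top"):
    cv2.imwrite(f"pics/{n}1.png",get_image(n)[:,:,::-1])
s=cv2.imread("pics/side1.png");cv2.imwrite("pics/side1z.png",cv2.resize(s[150:280,270:430],(738,600),interpolation=cv2.INTER_CUBIC))
print(shift([.641,-.0798,.067]));o=bot.get_obs();print(o)
print(proj("side",o['eef_pos']))
E
```

```text
[ 0.0684  0.0007 -0.0025]
{'clock': 2.45, 'q': array([-1.64361365e-01,  3.23154041e-01,  1.79491524e+00, -4.54503234e-05,
        1.02246471e+00,  1.02920310e+00]), 'qvel': array([-0.00682718, -0.01082498, -0.01377158,  0.00029721, -0.00135099,
        0.00094334]), 'tau': array([ 3.34099643e-01, -4.85506511e+01, -3.11424530e+01,  6.14465028e-02,
       -1.37307955e-02, -7.69940766e-05]), 'eef_pos': array([ 0.64109615, -0.08110388,  0.10120073]), 'orientation': array([ 0.99255779,  1.56973696, -0.200983  ]), 'force': array([ 0.21587793, -1.07144081, -0.20853119]), 'torque': array([0.0128931 , 0.03816031, 0.03247988]), 'finger_gap': 0.004162384156984605}
[325.78762113 182.50944744]
```

View pics/side1z.png

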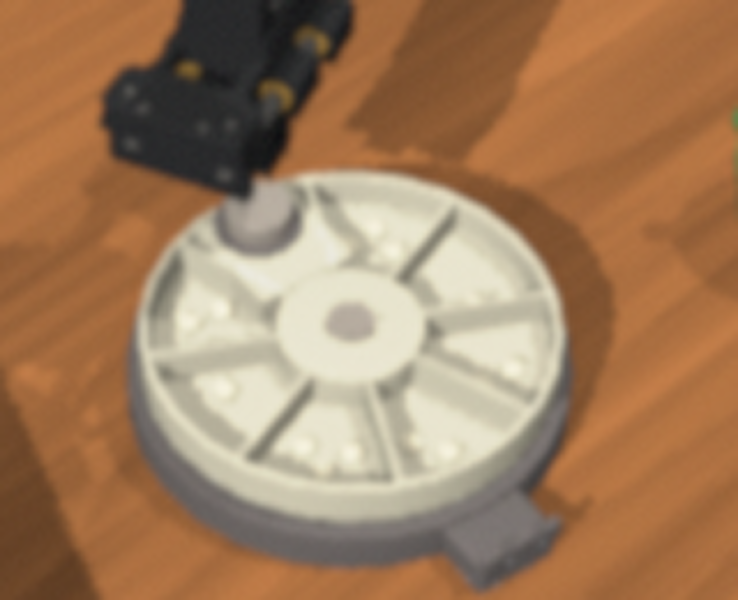

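View pics/top1.png

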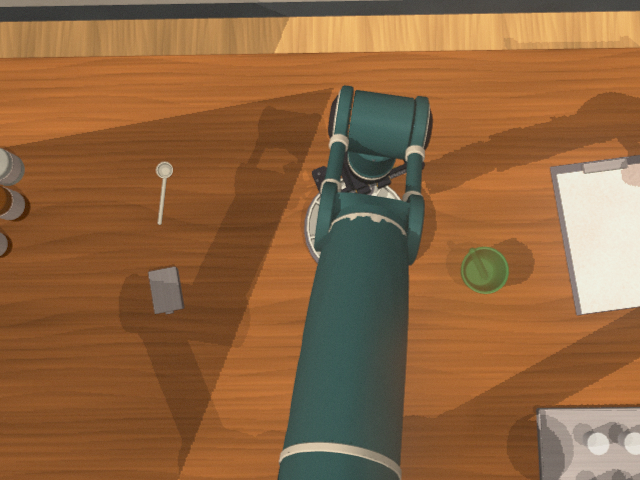

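```bash
python3 - <<'E'
from h import *
s=cv2.imread("pics/side1.png");cv2.imwrite("pics/side1y.png",cv2.resize(s[20:240,220:500],(763,600),interpolation=cv2.INTER_CUBIC))
o=bot.get_obs();M=R.from_euler('xyz',o['orientation']).as_matrix();print(M.round(3))
f=lambda n,v:((proj(n,o['eef_pos']+M@np.array(v))-[220,20])*2.726).round()
for v in([0,0,0],[0,.009,.0175],[0,.009,-.0175],[0,-.009,.0175],[0,-.009,-.0175],[-.064,.0375,.0935],[-.064,.0375,-.0935],[-.064,-.0375,.0935],[-.064,-.0375,-.0935]):print(v,f("side",v))
E
```

```text
[[ 0.001  0.93   0.368]
 [-0.     0.368 -0.93 ]
 [-1.     0.001  0.001]]
[0, 0, 0] [288. 443.]
[0, 0.009, 0.0175] [287. 426.]
[0, 0.009, -0.0175] [269. 454.]
[0, -0.009, 0.0175] [308. 432.]
[0, -0.009, -0.0175] [289. 461.]
[-0.064, 0.0375, 0.0935] [295. 300.]
[-0.064, 0.0375, -0.0935] [191. 448.]
[-0.064, -0.0375, 0.0935] [380. 326.]
[-0.064, -0.0375, -0.0935] [281. 479.]
```

View pics/side1y.png

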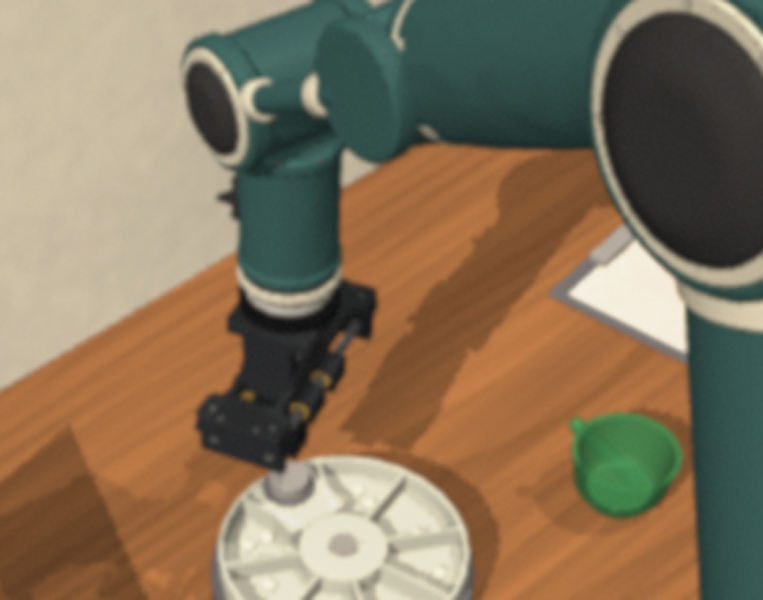

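Plunger and tip line up: the TCP projects to (288,443), just above the plunger at (290,472). The gripper body hides the tip, as expected. Now I press.

play_rows([
  {"xyz":[0.025,0,-0.001],"dr":[0,0,0]},
  {"xyz":[0.05,0,-0.001],"dr":[0,0,0]},
  {"xyz":[0.065,0,-0.001],"dr":[0,0,0]},
  {"xyz":[0.072,0,-0.001],"dr":[0,0,0]},
  {"xyz":[0.078,0,-0.001],"dr":[0,0,0]},
  {"xyz":[0.084,0,-0.001],"dr":[0,0,0]},
  {"xyz":[0.084,0,-0.001],"dr":[0,0,0]},
])

```text
clock: 3.32
eef_pos: [0.6402, -0.0803, 0.0587]
orientation: [-1.91, 1.569, -3.103]
force: [-4.3, -1.4, 6.8]
finger_gap: 0.005
```

play_rows([
  {"xyz":[0.003,0,0],"dr":[0,0,0]},
  {"xyz":[0.006,0,0],"dr":[0,0,0]},
  {"xyz":[0.008,0,0],"dr":[0,0,0]},
  {"xyz":[0.008,0,0],"dr":[0,0,0]},
])

```text
clock: 3.82
eef_pos: [0.6405, -0.0804, 0.0563]
orientation: [-1.844, 1.57, -3.037]
force: [-8.3, 0.5, 13.3]
finger_gap: 0.006
```

```bash
python3 -c "
from h import *
for i in range(1):
  o=bot.get_obs();print(o['eef_pos'],o['force'],o['torque'],o['q'])"
```

```text
[ 0.64045277 -0.08035038  0.05631686] [-8.25832054  0.52532218 13.33790204] [ 0.08253487  1.35210934 -0.01744382] [-1.63250887e-01  3.73167678e-01  1.82165727e+00 -3.30606664e-04
  9.47745332e-01  1.02976394e+00]
```

The plunger is at its stop (about 9.7 mm down, 13 N). Now the arc, 15° per call, with 1 mm of inward relief to cut the radial force.

play_rows([
  {"xyz":[0,-0.006,0.006],"dr":[0.0167,0,0]},
  {"xyz":[0.0005,-0.0105,0.0127],"dr":[0.0333,0,0]},
  {"xyz":[0.001,-0.0155,0.0192],"dr":[0.05,0,0]},
  {"xyz":[0.001,-0.0208,0.0255],"dr":[0.0667,0,0]},
  {"xyz":[0.001,-0.0263,0.0314],"dr":[0.0833,0,0]},
  {"xyz":[0.001,-0.0263,0.0314],"dr":[0.0833,0,0]},
])

```text
clock: 4.58
eef_pos: [0.6349, -0.0996, 0.0563]
orientation: [1.739, 1.57, 0.283]
force: [-6.3, 1.5, 13.3]
finger_gap: 0.004
```

```bash
cat > l.py <<'E'
from h import *
import sys
k=sys.argv[1]
im=get_image("side")[:,:,::-1];cv2.imwrite(f"pics/s{k}.png",cv2.resize(im[150:280,270:430],(738,600),interpolation=cv2.INTER_CUBIC))
o=bot.get_obs();d=o['eef_pos'][:2]-[.5643,-.0685];print(o['clock'],o['eef_pos'],o['force'],np.hypot(*d),np.degrees(np.arctan2(d[1],d[0])))
E
python3 l.py 2
```

```text
4.625 [ 0.6349355  -0.09958618  0.05632307] [-6.04093284  1.01860462 13.72507764] 0.07717334447125325 -23.75395047481818
```

View pics/s2.png

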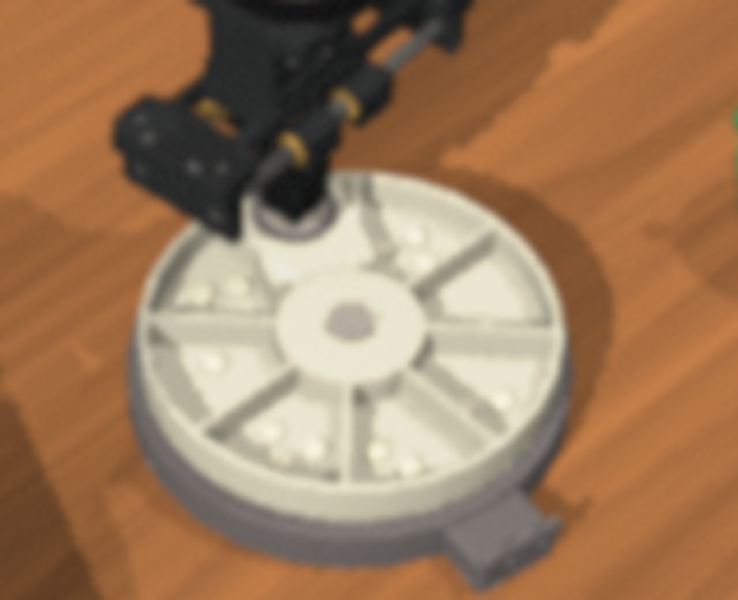

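The carousel turns with the finger: the plunger is now at (293,215), and the base lip hasn't moved from (503,540). I'll go on.

play_rows([
  {"xyz":[0,-0.0042,0.007],"dr":[0.0167,0,0]},
  {"xyz":[0,-0.0088,0.0137],"dr":[0.0333,0,0]},
  {"xyz":[0,-0.0138,0.0202],"dr":[0.05,0,0]},
  {"xyz":[0,-0.0191,0.0265],"dr":[0.0667,0,0]},
  {"xyz":[0,-0.0246,0.0324],"dr":[0.0833,0,0]},
  {"xyz":[0,-0.0246,0.0324],"dr":[0.0833,0,0]},
])

```text
clock: 5.38
eef_pos: [0.6248, -0.1167, 0.0564]
orientation: [2.245, 1.569, 0.528]
force: [-5.1, 3.2, 12.7]
finger_gap: 0.001
```

```bash
python3 l.py 3
```

```text
5.425 [ 0.62480698 -0.11666273  0.05631428] [-4.99617191  3.37949177 13.75637366] 0.0773352652561494 -38.51931366775498
```

View pics/s3.png

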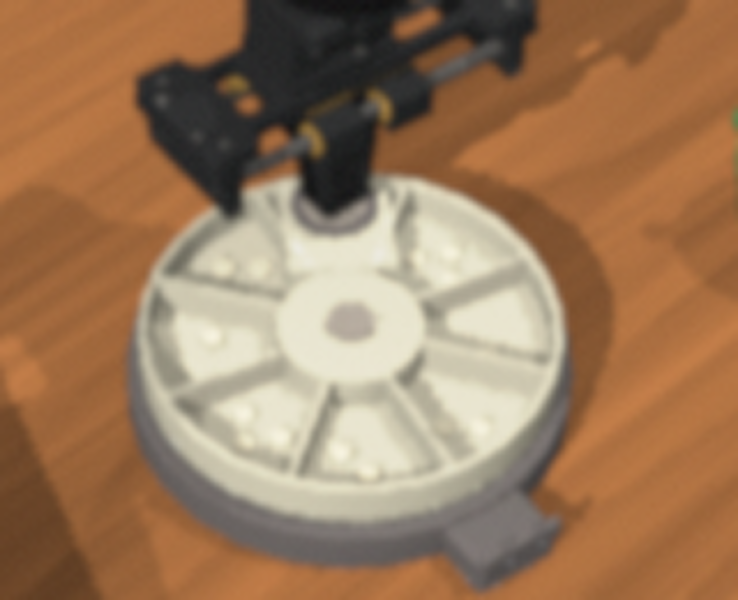

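play_rows([
  {"xyz":[0,-0.0042,0.007],"dr":[0.0167,0,0]},
  {"xyz":[0,-0.0088,0.0137],"dr":[0.0333,0,0]},
  {"xyz":[0,-0.0138,0.0202],"dr":[0.05,0,0]},
  {"xyz":[0,-0.0191,0.0265],"dr":[0.0667,0,0]},
  {"xyz":[0,-0.0237,0.0314],"dr":[0.0806,0,0]},
  {"xyz":[0,-0.0237,0.0314],"dr":[0.0806,0,0]},
])

```text
clock: 6.18
eef_pos: [0.6112, -0.1302, 0.0564]
orientation: [2.439, 1.568, 0.469]
force: [-4.6, 5.0, 12.4]
finger_gap: 0.004
```

```bash
python3 l.py 4; python3 - <<'E'
from h import *
# predicted pixel (zoom) of 8 spokes' outer ends at deck if plunger at -53.2
C=np.array([.5643,-.0685])
im=cv2.imread("pics/s4.png")
for k in range(8):
    a=np.radians(-53.2+22.5+45*k)
    q=[((proj("side",np.r_[C+r*np.array([np.cos(a),np.sin(a)]),.052])-[270,150])*4.6125) for r in(.036,.096)]
    cv2.line(im,*[tuple(int(v) for v in x) for x in q],(0,0,255),1)
cv2.imwrite("pics/s4o.png",im)
E
```

```text
6.225 [ 0.61118504 -0.13017006  0.05632524] [-3.90371717  4.34373556 12.30079503] 0.07746872555654506 -52.75586725711896
```

View pics/s4.png

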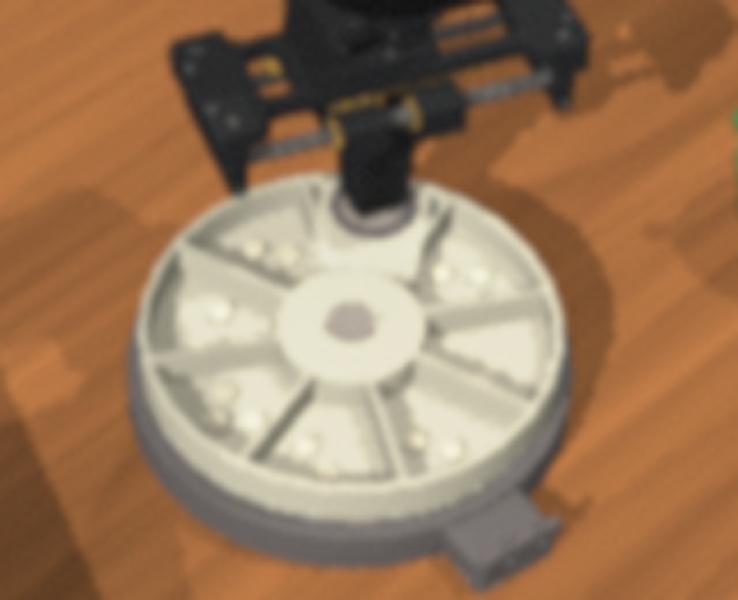

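View pics/s4o.png

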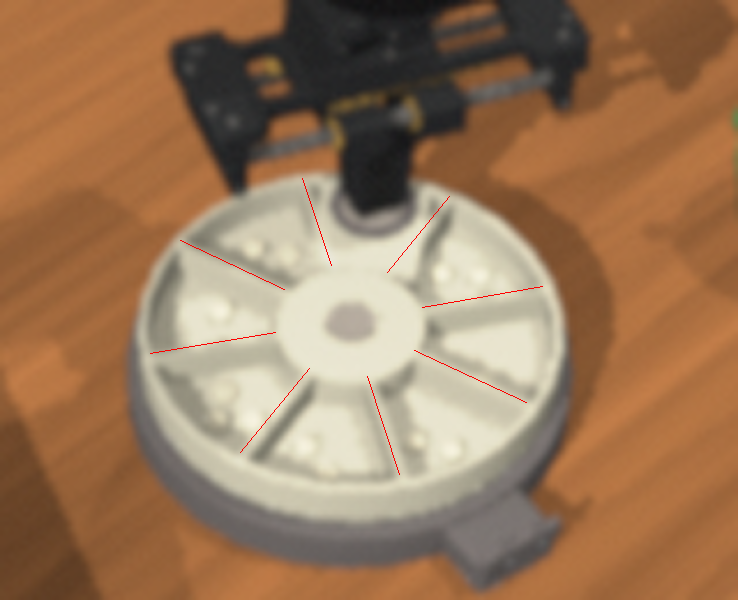

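```bash
python3 - <<'E'
from h import *
a=cv2.imread("pics/side1.png")
get=get_image("side")[:,:,::-1];cv2.imwrite("pics/side4.png",get)
g=cv2.resize(np.hstack([a[215:260,290:390],]),(800,300)[:2],interpolation=cv2.INTER_CUBIC)
b=cv2.resize(get[215:260,290:390],(800,300),interpolation=cv2.INTER_CUBIC)
cv2.imwrite("pics/cmp4.png",np.vstack([g,b]))
# rectified polar shift at deck plane, near rim, bottom half
C=np.array([.5643,-.0685])
th=np.radians(np.arange(105,285,.25)); rr=np.arange(.078,.094,.001)
mx=np.zeros((len(rr),len(th)),np.float32);my=mx.copy()
for i,r in enumerate(rr):
    for j,t in enumerate(th):
        mx[i,j],my[i,j]=proj("side",[C[0]+r*np.cos(t),C[1]+r*np.sin(t),.052])
A,B=[cv2.GaussianBlur(cv2.remap(x,mx,my,cv2.INTER_CUBIC)[...,1].astype(np.float32),(5,5),0) for x in(a,get)]
for lo,hi in((0,720),(0,360),(360,720)):
    p=cv2.phaseCorrelate(A[:,lo:hi].copy(),B[:,lo:hi].copy(),cv2.createHanningWindow((hi-lo,len(rr)),cv2.CV_32F));print(p[0][0]*.25,p[1])
E
```

```text
Traceback (most recent call last):
  File "h.py", line 11, in proj
    v=P(n)@np.r_[X,1];return v[:2]/v[2]
      ~^^^
  File "h.py", line 4, in P
    m=camera_model(n);K=np.array([[m["fx"],0,m["cx"]],[0,m["fy"],m["cy"]],[0,0,1]])
ValueError: time passes only in moves, steps and waits
```

View pics/cmp4.png

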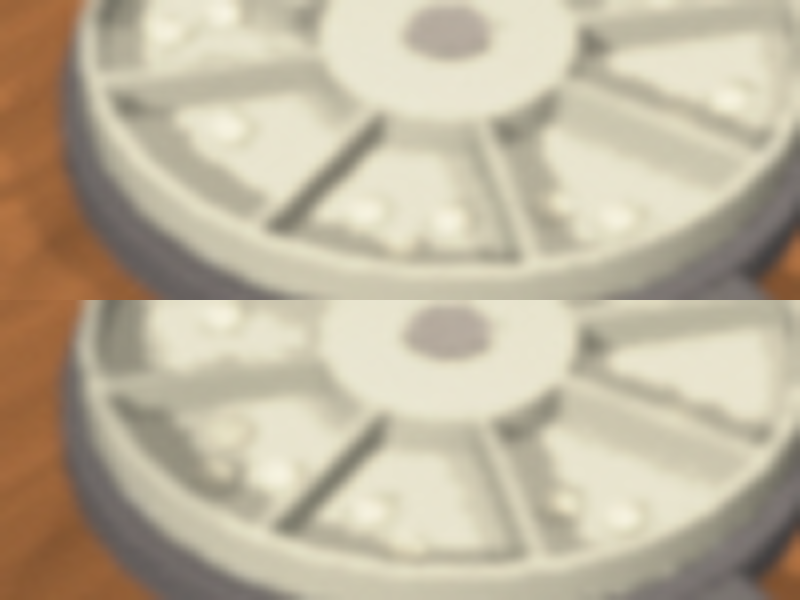

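Compared with the start picture, the wall ends are about 1 px short of their places, so the carousel lags about 1.2°. I'll nudge it that much further, still pressed.

play_rows([
  {"xyz":[0,-0.0008,0.0014],"dr":[0.0033,0,0]},
  {"xyz":[0,-0.0017,0.0028],"dr":[0.0067,0,0]},
  {"xyz":[0,-0.0017,0.0028],"dr":[0.0067,0,0]},
])

```text
clock: 6.65
eef_pos: [0.6102, -0.131, 0.0563]
orientation: [2.411, 1.568, 0.42]
force: [-3.5, 4.6, 12.3]
finger_gap: 0.005
```

```bash
python3 l.py 5; python3 - <<'E'
from h import *
a=cv2.imread("pics/side1.png")
get=get_image("side")[:,:,::-1].copy()
g=cv2.resize(a[215:260,290:390],(800,300),interpolation=cv2.INTER_CUBIC)
b=cv2.resize(get[215:260,290:390],(800,300),interpolation=cv2.INTER_CUBIC)
cv2.imwrite("pics/cmp5.png",np.vstack([g,b]))
Q=P("side");C=np.array([.5643,-.0685])
th=np.radians(np.arange(105,285,.25)); rr=np.arange(.078,.094,.001)
T,Rr=np.meshgrid(th,rr);X=np.stack([C[0]+Rr*np.cos(T),C[1]+Rr*np.sin(T),0*T+.052,0*T+1])
v=np.einsum('ij,jkl->ikl',Q,X);mx=(v[0]/v[2]).astype(np.float32);my=(v[1]/v[2]).astype(np.float32)
i4=cv2.imread("pics/side4.png")
W=[cv2.remap(x,mx,my,cv2.INTER_CUBIC)[...,1].astype(np.float32) for x in(a,i4,get)]
for lo,hi in((0,720),(0,360),(360,720)):
  for k in(1,2):
    p=cv2.phaseCorrelate(W[0][:,lo:hi].copy(),W[k][:,lo:hi].copy(),cv2.createHanningWindow((hi-lo,len(rr)),cv2.CV_32F));print(k,p[0][0]*.25,p[1])
E
```

```text
6.7 [ 0.61012425 -0.13104685  0.05631467] [-3.66585596  5.03101892 11.76150704] 0.07753689810703383 -53.772046560666155
1 0.03992689492086754 0.5527900168465243
2 -0.020575166076227447 0.7926553613609738
1 0.006159804953135506 0.584973254137569
2 -0.03469453406024314 0.7981318440702226
1 0.0974748669718366 0.6824937224388122
2 0.017036049358765126 0.9216517210006714
```

View pics/cmp5.png

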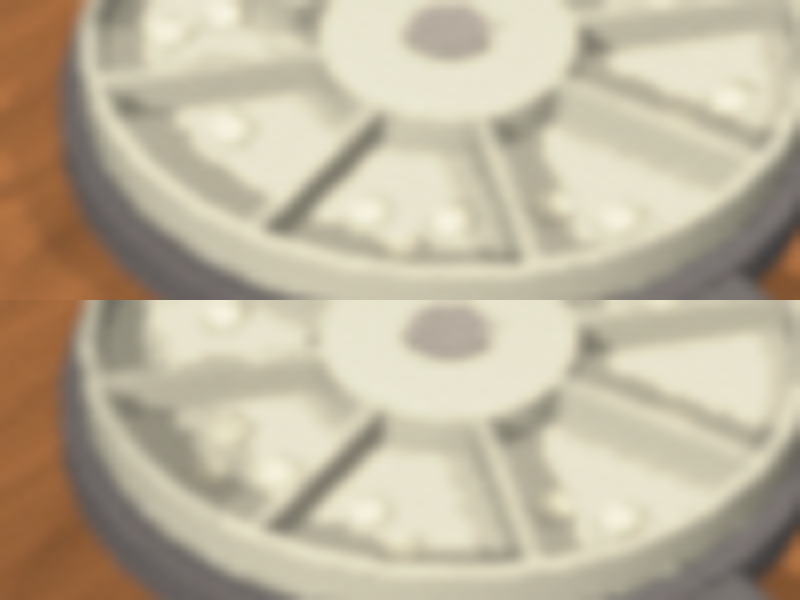

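The wall ends now match the start picture, e.g. (272,528) and (530,557). I'll lift straight up.

play_rows([
  {"xyz":[-0.008,0,0],"dr":[0,0,0]},
  {"xyz":[-0.016,0,0],"dr":[0,0,0]},
  {"xyz":[-0.024,0,0],"dr":[0,0,0]},
  {"xyz":[-0.034,0,0],"dr":[0,0,0]},
  {"xyz":[-0.07,0,0],"dr":[0,0,0]},
  {"xyz":[-0.13,0,0],"dr":[0,0,0]},
  {"xyz":[-0.2,0,0],"dr":[0,0,0]},
  {"xyz":[-0.25,0,0],"dr":[0,0,0]},
  {"xyz":[-0.25,0,0],"dr":[0,0,0]},
])

```text
clock: 7.88
eef_pos: [0.6108, -0.1328, 0.1824]
orientation: [1.706, 1.564, -0.285]
force: [0.1, -0.3, -0.7]
finger_gap: 0.003
```

```bash
python3 l.py 6;  python3 - <<'E'
from h import *
cv2.imwrite("pics/top6.png",get_image("top")[:,:,::-1])
E
```

```text
7.925 [ 0.60947779 -0.13243182  0.18017508] [-1.09264541  0.33190042 -0.67622128] 0.07828352248747647 -54.75284142425999
```

View pics/s6.png

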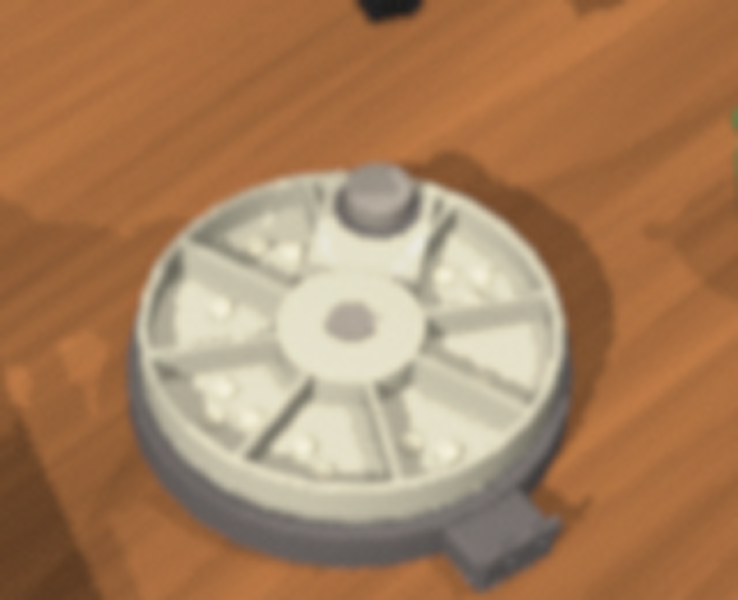

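The plunger looks up, with its top at about (376,182) in the zoom. I'll check its height and the angle.

```bash
python3 - <<'E'
from h import *
C=np.array([.5643,-.0685])
a=np.radians(-53.2)
for z in(.066,.058):print(z,(proj("side",np.r_[C+.078*np.array([np.cos(a),np.sin(a)]),z])-[270,150])*4.6125)
a0=np.radians(-8.2)
get=get_image("side")[:,:,::-1].copy();cv2.imwrite("pics/side6.png",get)
cv2.imwrite("pics/p6.png",cv2.resize(get[170:230,310:390],(800,600),interpolation=cv2.INTER_CUBIC))
b=cv2.imread("pics/side1.png");A=cv2.imread("pics/side0.png")
cv2.imwrite("pics/cmp6.png",np.vstack([cv2.resize(x[215:260,290:390],(800,300),interpolation=cv2.INTER_CUBIC) for x in (b,get)]))
# bystanders/base unchanged? (mask out arm)
for n,(u0,v0,u1,v1) in {"lip":(360,252,400,280),"mortar":(420,165,475,215),"box":(210,345,275,405),"spoon":(150,285,200,345)}.items():
    print(n,cv2.phaseCorrelate(A[v0:v1,u0:u1,1].astype(np.float32),get[v0:v1,u0:u1,1].astype(np.float32)))
E
```

```text
0.066 [373.53235644 182.88433508]
0.058 [373.00481764 194.26196612]
lip ((0.02765039204573938, -0.042977579431177304), 0.9964207832018535)
mortar ((-0.04363516183293825, 0.007111611553810349), 0.9839779421488444)
box ((-0.23691611328780482, 0.1071406228462024), 0.8624355924350244)
spoon ((-0.04224792405343081, 0.041934338129454574), 0.9124583158493041)
```

View pics/p6.png

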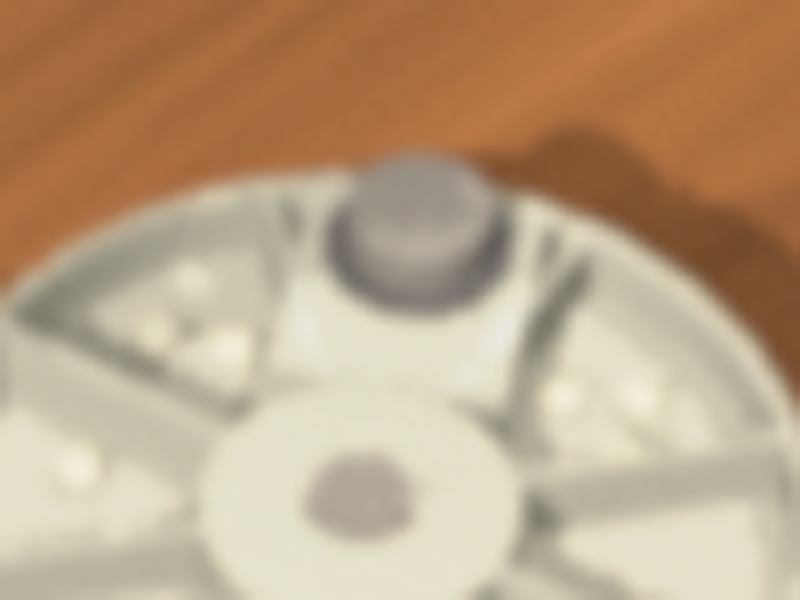

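View pics/cmp6.png

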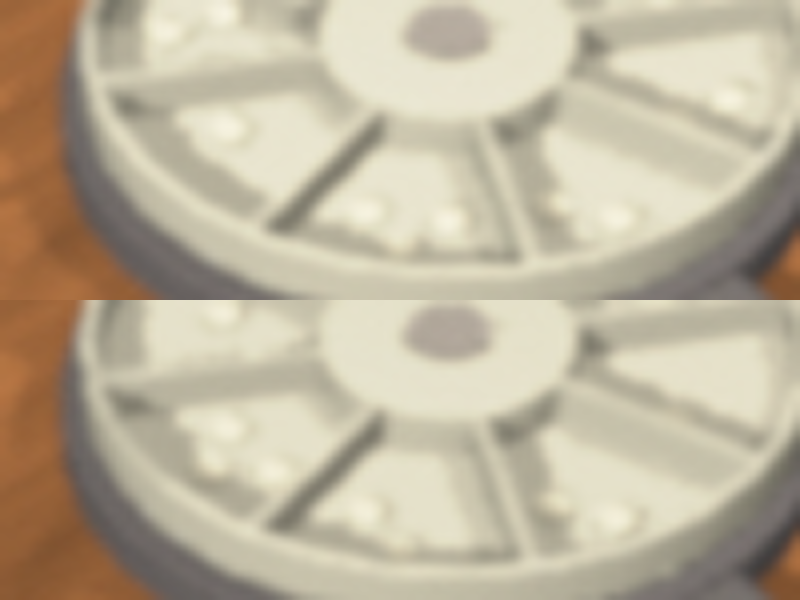

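The plunger is up: its top at zoom row 182 matches 183 for a 66 mm height, against 194 for riding down. The walls line up with the start picture, and the lip, mortar and spoon are unmoved.

```bash
python3 -c "
from rig import bot
print(bot.get_obs()['clock'],bot.hand_in())"
```

```text
the job is handed in; nothing more can be done
8.025 None
```

I pressed the plunger to its stop with the closed fingertips (about 9.7 mm down, 13 N) and carried it 45° clockwise round the carousel's axis. It lagged by about 1.2° at the end, so I nudged it that much further while still pressed, then lifted straight up. The job was handed in at 8.0 s.

**Last checks (side camera):**
- **Plunger:** it is fully up. Its top sits at zoom row 182, where 183 is expected for 66 mm and 194 for riding down.
- **Carousel:** the compartment walls line up with the start picture, exactly one place on.
- **Base and bystanders:** the lip, mortar and spoon shifted less than 0.1 px. The pill box read 0.26 px, which I put down to the arm's shadow because nothing came near it.
- **Robot:** the tip is about 12 cm above the plunger, with no contact force.

**What failed or disagreed:**
- One angle-measuring script stopped with an error because it made too many calibration calls. I redid it with fewer.
- The automatic angle comparison missed the 1.2° lag, reading less than 0.1° both before and after the nudge. I relied on the wall positions seen in the pictures instead.
- I took a final top-camera picture but did not look at it.

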